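Hook a dropped back nut out from behind the oven's burn guard

ROBOT

A 6-joint arm with a two-finger parallel gripper is mounted at the origin on the work surface. World frame = base frame: x ahead of the robot, y to its left, z up, the work surface at z = 0. Lengths are in m, angles in rad, forces in N, time in s.
With the tool pointing down it reaches from about 0.35 to 0.85 m from the base axis. Payload 8.1 kg.
Tool frame: the origin (TCP) lies midway between the tips of the shut fingers; the grasp point (between the pads) lies 19 mm behind it; z points along the fingers, y is the direction in which the jaws open and shut (so a half turn about z gives the same grasp; the last joint's range is limited). The gripper opens to 93 mm and grips with 3 to 60 N. Pads are 15 mm wide; open, the fingers measure 128 mm over their backs; the gripper's body (75 mm by 188 mm) begins 65 mm behind the grasp point.
Start: joints at [1.139, 0.13, 1.488, -0, 1.523, -0.085], TCP at [0.204, 0.564, 0.219] pointing down, gripper open.
Joint ranges: [-2.96, 2.96], [-0.89, 2.26], [0.02, 2.5], [-1.34, 4.48], [0, 2.73], [-2.66, 2.66]. Speed limits (rad/s): [2.39, 2.39, 2.79, 3.14, 3.14, 3.14].

INTERFACE

Orientations are given as a rotation vector (axis times angle).
In Python, from plant import robot gives the robot as it stands. The module is installed in compiled form; this text tells all that it offers.
- The arm moves only by the shell command python3 -m pendant 'ROWS' [FORCE]. ROWS is JSON, a list of rows, each an object with "translation": the shift along the tool's x, y, z in mm, a list of three; "twist": the turn, a rotation vector about the tool's x, y, z in rad, a list of three; "grip": the opening, from -1 (shut) to 1 (fully open). A call has exactly 10 rows; each row shifts and turns the pose as measured when the row begins, along the tool's axes as they then stand; what a row does not reach is not made up. A row lasts 1/10 s, in which the tool goes at most 50 mm and 8.59 degrees, less where a joint would pass 70% of its speed; a pose out of reach is approached as far as the arm can. A call is refused whole if a number of a shift passes 50 or a number of a turn 0.15, either way. A call with a gripper value outside its range is refused whole. The fingers move at their own pace and stop on an object; FORCE is the grip in N (left out, the last holds). Time passes only in rows, so rows that do not move let the fingers close, or fill a call up. It gives the time, the measured TCP pose, the force and the opening at its end, in the units of the state.
- robot.read_state(): the state, without advancing time (a new reading comes with each control period).
- robot.read_camera(name): name is "scene" or "top" or "wrist"; returns (picture, depth): 480x640x3 uint8, red, green, blue; 480x640 float32, m along the optical axis (not along the pixel's ray), 0 where there is no reading.
- robot.camera_info(name): a dict with "vertical_fov" (degrees; the focal length in pixels is half the picture's height over the tangent of half this angle, whatever the lens; pixels are square), "cx", "cy" (the principal point, pixels), "cam_to_world" (4x4, takes a point from camera to world coordinates). Camera axes: x right, y up, looking along -z (the intrinsics and any distortion apply to the point x, -y, -z); pixel columns grow to the right and rows downward; lengths in m; the calibration is good to about 2 mm. The wrist camera is an equidistant fisheye: a pixel r from the principal point sees the ray r / f radians off the axis. A picture is of the moment at which its call begins: read the wrist's pose just before it. camera_info takes no time and is no camera call; for the wrist camera it gives the pose at the moment of the call.
- robot.close_job(): hands the job in, once; it reports no verdict.
The state is a dict: "t": time; "q": joint angles; "dq": joint speeds; "joint_torque": joint torques, N m; "tool_pos": TCP position; "orientation": TCP orientation; "force": force on the tool from outside, world axes, zero at the start; "wrist_torque": the same for the moment, N m; "opening": finger opening in m.
Only numpy, scipy, OpenCV 4.12 (cv2) and the standard library are available. Lean on these libraries where they do the work, as an engineer would, in place of code of your own. Each camera call takes 0.05 s, during which the arm holds its last target. There are 200 camera calls.

TASK

The brass back nut of the water tap has dropped behind the oven's wire burn guard and lies close to the oven door. Take the hooked rod, reach it in under the guard's lower rail until its blade lightly touches the oven door, lower it behind the nut and draw the nut along the counter until it lies clear in front of the guard, never pressing hard on the oven or the guard. Then lay the rod down on the counter and slip the nut over the shank of the upturned tap so that it sits flat on the tap's flange; leave everything else where it is.

Things in the scene. Friction and masses are not known exactly. Their poses are not given: they have to be found in the camera images.
- door_face (a point): Point on the flat front face of the countertop oven (370 wide, 265 deep, 205 high, fixed), mid-width, 30 mm above the counter. x points into the oven, square to the face, y along the face, z up. The rigid door face is the plane x = 0 of this frame, from 12 mm above the counter upwards. The door handle, 188 mm above the counter, stands out 30 mm.
- guard_rail (a point): Middle of the lower rail of the fixed burn guard, a stainless wire fence parallel to the door face and 65 mm in front of it (axes as door_face). Rail 10 mm thick, axis 57 mm above the counter: 52 mm is free below it over the 400 mm between the end posts. Upright wires every 41 mm above it, top rail 132 mm above the counter; side rails close both ends.
- hook: Hooked rod, loose, 110 g, lying on its handle's butt and its blade, rising towards the blade by 0.077 rad. Origin on the counter below the grip point, x level towards the blade, z up. Square wooden handle 18 x 18 mm from 95 mm behind to 40 mm ahead of the origin, a clamp collar to 54 mm, then a 6 mm steel rod. The rod is clamped in the collar at a reach that differs each time: see hook_grip.
- hook_grip (a point): Centre of the handle where it is gripped from above, pinching the 18 mm width; 16 mm above the counter as it lies. At the rod's end a steel blade is turned down square: 26 mm wide, 3 thick, its toe 26 below the rod's axis, on the counter as it lies. The blade's far face is anywhere from 127 to 160 mm ahead of this point (reach set by hand, not measured; the clamp holds 40 N).
- nut_center (a point): Centre (half-way up) of the brass eight-sided back nut, loose, about 85 g: 42 mm across flats, 45.5 across corners, 9 thick, hole 24. It lies flat on the counter between guard and door face, with 4 to 8 mm of free space to the door face, within 65 mm of the door's middle. x axis through the middle of one flat, z up.
- tap_shank (a point): Centre of the foot of the tap's threaded shank, on the tap's round flange (39 mm wide), 66 mm above the counter. Tap loose, 550 g, upside down on its round handle (58 mm). The shank is upright, 20 mm thick (thread 21), 28 mm long, tapered over its last 6 mm. The spout, 14 mm thick, sticks out 75 mm towards x, 29 to 51 mm above the counter.
- guard: The burn guard; frame on the counter under the middle of the oven door's face, x into the oven. The guard's front rails are at x = -65 mm; the oven door face at x = 0.
- oven: The countertop oven with the guard, fixed; same frame as guard.
- nut: The back nut; origin at the centre of its underside.
- tap: The upturned tap; origin at the centre of the underside, on the counter.
- cap: White plastic bottle cap, 32 mm wide, 15 high, behind the guard, to be left.
- seal: Black rubber ring, 38 mm wide, 6 high, behind the guard, to be left.
- mug: White mug, 82 mm wide, 95 high, to be left.
- jar: Glass jar with steel lid, 84 mm wide, 130 high, to be left.
- shaker: Steel shaker, 44 mm wide, 78 high, to be left.
- screwdriver: Black screwdriver, 190 mm long, to be left.
- wrench: Steel wrench, 180 mm long, to be left.
There are look-alikes about, which are no part of the job. Leave any pink look-alike of the hook alone.

How it is judged:
By the outcome, as a careful person would: the job done as asked, in the order asked, and still so for the second after the job is handed in, with the robot touching nothing.
It also fails if it takes over 72 s, if anything falls off the work surface, if the arm or the gripper's body presses on something with over 40 N, if the wrist force passes 120 N, or if a joint passes its speed limit or range.

## Working session

There is one attempt and no reset: what is moved stays moved. The work goes in short steps, Python scripts to look and compute and a shell command to move; the robot and the scene stay as the last step left them, time stands still between calls to the robot, and variables do not carry over. Pictures are saved under pics/ and viewed, about 8 in all and at most 12, crops included, and the job is handed in when it is done.

```bash
mkdir -p pics; cat > h.py <<'E'
import numpy as np, cv2
from plant import robot
from scipy.spatial.transform import Rotation as R
def snap(n):
    info=robot.camera_info(n); im,d=robot.read_camera(n); np.savez(f'{n}.npz',im=im,d=d,M=np.array(info['cam_to_world']),f=240/np.tan(np.radians(info['vertical_fov']/2)),c=[info['cx'],info['cy']]); print({k:v for k,v in info.items() if k!='cam_to_world'}); return im
def load(n): return np.load(f'{n}.npz')
def ray(n,u,v):
    z=load(n); x=(u-z['c'][0])/z['f']; y=(v-z['c'][1])/z['f']
    if n=='wrist':
        r=np.hypot(x,y); s=np.sin(r)/r if r>1e-9 else 1; dcam=np.array([x*s,-y*s,-np.cos(r)])
    else: dcam=np.array([x,-y,-1.])
    M=z['M']; return M[:3,3],M[:3,:3]@dcam,dcam
def at(n,u,v,h):   # hit plane z=h
    o,d,_=ray(n,u,v); return o+d*(h-o[2])/d[2]
def dep(n,u,v):
    o,d,dc=ray(n,u,v); D=load(n)['d'][int(round(v)),int(round(u))]; return o+d*D/(-dc[2])
def proj(n,p):
    z=load(n); M=z['M']; c=M[:3,:3].T@(np.asarray(p)-M[:3,3]); x,y,w=c[0],-c[1],-c[2]
    if n=='wrist':
        t=np.arctan2(np.hypot(x,y),w); r=np.hypot(x,y); return z['c']+z['f']*t*np.array([x,y])/r
    return z['c']+z['f']*np.array([x,y])/w
def crop(n,u0,v0,u1,v1,s,name):
    im=load(n)['im'][v0:v1,u0:u1]; cv2.imwrite('pics/'+name,cv2.cvtColor(cv2.resize(im,None,fx=s,fy=s,interpolation=cv2.INTER_CUBIC),cv2.COLOR_RGB2BGR))
E
python3 - <<'E'
from h import *
print(robot.read_state())
for n in('top','scene'):
    snap(n); print(load(n)['M'].round(3).tolist())
a=[load(n)['im'] for n in('top','scene')]
crop('top',0,0,640,480,1.25,'a.png');crop('scene',0,0,640,480,1.25,'b.png')
E
```

```text
{'t': 0.0, 'q': array([ 1.13858522e+00,  1.31118622e-01,  1.48927272e+00, -3.11123208e-05,
        1.52302723e+00, -8.53934268e-02]), 'dq': array([-0.00087386, -0.00079365,  0.00031083, -0.00152573, -0.00090092,
       -0.00040209]), 'joint_torque': array([ 4.63032757e-04, -5.59858561e+01, -4.91757596e+01,  7.67517183e-02,
        3.57718708e-02, -1.52463886e-04]), 'tool_pos': array([0.203688  , 0.56375503, 0.21761648]), 'orientation': array([-5.41975723e-01, -3.09404457e+00,  2.78473780e-03]), 'force': array([ 0.22207939, -0.24798402,  0.19076362]), 'wrist_torque': array([0.00276012, 0.01949633, 0.05891435]), 'opening': 0.09277125522417219}
{'vertical_fov': 46.81636649334489, 'cx': 331.97160810055453, 'cy': 253.0520647569743}
[[-0.019, 0.998, -0.065, 0.406], [-1.0, -0.018, 0.011, -0.029], [0.01, 0.065, 0.998, 1.784], [0.0, 0.0, 0.0, 1.0]]
{'vertical_fov': 47.695313189382055, 'cx': 323.5500733960395, 'cy': 244.64769898933343}
[[-0.979, 0.192, -0.072, 0.45], [-0.205, -0.926, 0.315, 0.375], [-0.006, 0.323, 0.946, 1.262], [0.0, 0.0, 0.0, 1.0]]
```

View pics/a.png

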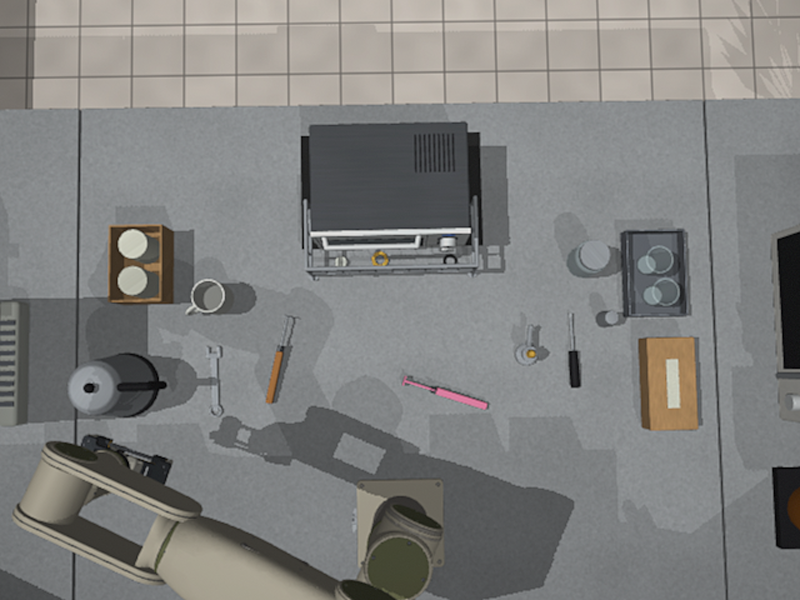

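View pics/b.png

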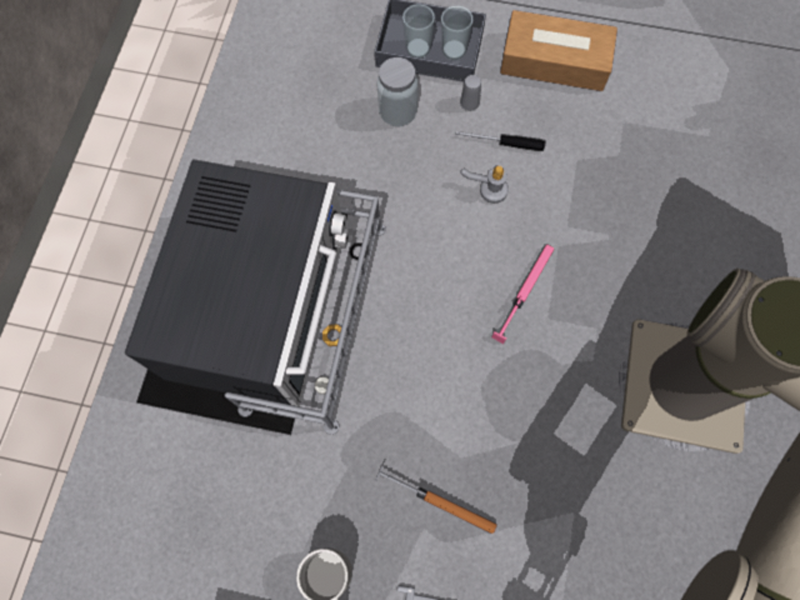

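Top view (800-wide picture): hook with brown handle from (270,402) to its blade at (292,318); nut at (380,258) behind the guard, with the cap at 341 and the seal at 450; tap at (527,352). I'll enlarge these areas.

```bash
python3 - <<'E'
from h import *
im=load('top')['im']; s2=load('scene')['im']
def c(im,u0,v0,w,h,s): return cv2.resize(im[v0:v0+h,u0:u0+w],None,fx=s,fy=s,interpolation=cv2.INTER_CUBIC)
A=c(im,240,180,160,50,5)           # guard
B=np.hstack([c(im,205,245,40,80,4),c(im,405,245,40,80,4),c(s2,295,360,110,80,4)])
B=cv2.copyMakeBorder(B,0,0,0,40,cv2.BORDER_CONSTANT)
o=np.vstack([A,B[:, :800]]);print(o.shape)
cv2.imwrite('pics/c.png',o[:,:,::-1])
g=lambda u,v:(u/1.25,v/1.25)
print('nut',at('top',*g(380,258),.0045),dep('top',*g(380,253)))
E
```

```text
(570, 800, 3)
nut [0.67442985 0.03975774 0.0045    ] [0.68640643 0.03929852 0.01120918]
```

View pics/c.png

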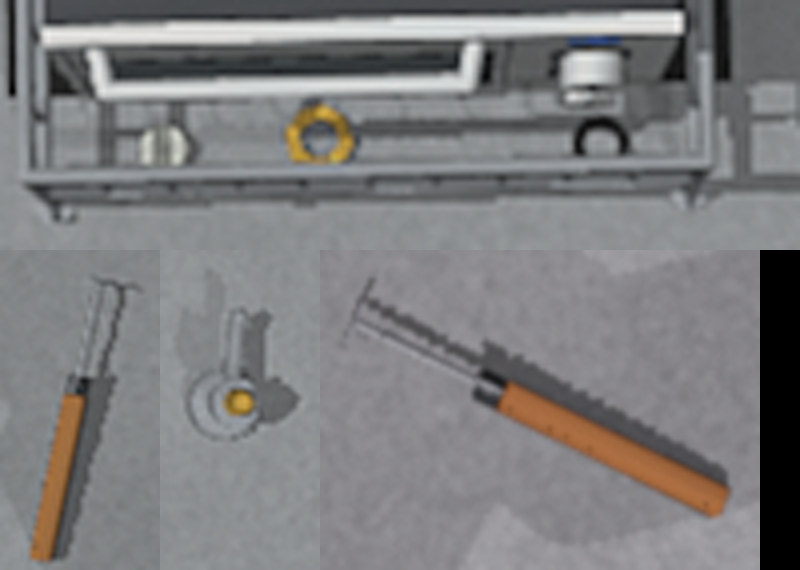

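```bash
cat > m.py <<'E'
from h import *
def hook(n,box):
    z=load(n); hsv=cv2.cvtColor(z['im'],cv2.COLOR_RGB2HSV); m=cv2.inRange(hsv,(5,120,60),(20,255,255))
    k=np.zeros_like(m);u0,v0,u1,v1=box;k[v0:v1,u0:u1]=m[v0:v1,u0:u1]
    v,u=np.nonzero(k); P=np.array([at(n,a,b,.018) for a,b in zip(u,v)])[:,:2]
    rc=cv2.minAreaRect(P.astype(np.float32)*1000); print(n,'handle',rc,len(u)); 
    return rc
E
python3 - <<'E'
from m import *
hook('top',(205,245,250,330)); hook('scene',(330,380,405,430))
T=lambda x,y:(205+x/4,245+y/4); S=lambda x,y:(295+(x-320)/4,360+(y-250)/4); G=lambda x,y:(240+x/5,180+y/5); U=lambda x,y:(405+(x-160)/4,245+y/4)
for nm,a in (('blade a',(93,28)),('blade b',(122,38))): print(nm,at('top',*T(*a),.026))
for nm,a in (('blade a',(373,280)),('blade b',(343,340)),('mid',(358,312))): print(nm,at('scene',*S(*a),.026))
print('nut',at('top',*G(320,134),.009), at('scene',331/1.25,335/1.25,.009))
print('rail top',at('top',*G(30,180),.132),at('top',*G(712,167),.132))
print('rail low',at('top',*G(50,198),.057),at('top',*G(690,188),.057))
print('tap shank top',at('top',*U(241,152),.094),at('top',*U(222,155),.06)) 
print('tap shank scene',at('scene',498/1.25,170/1.25,.094),'spout',at('top',*U(237,62),.04))
# door face: front edge of oven from depth
for u in (268,300,340,370):
  print([dep('top',u,v).round(3).tolist() for v in (184,186,188,190)])
for p in [(30,180),(712,167)]: print(dep('top',*G(*p)))
print('shank dep',dep('top',*U(241,152)), 'cap',at('top',*G(165,145),.015),'seal',at('top',*G(602,138),.006))
E
```

```text
top handle ((374.96234130859375, 312.12750244140625), (16.6326847076416, 130.98960876464844), 77.51692199707031) 219
scene handle ((371.91741943359375, 313.4022216796875), (16.772647857666016, 133.3695526123047), 76.52253723144531) 486
blade a [0.52956125 0.28142582 0.026     ]
blade b [0.52119459 0.25852    0.026     ]
blade a [0.51772703 0.25331782 0.026     ]
blade b [0.52700716 0.28854329 0.026     ]
mid [0.52215224 0.27206673 0.026     ]
nut [0.67245091 0.03960495 0.009     ] [0.67126841 0.04370999 0.009     ]
rail top [0.6292275  0.20894749 0.132     ] [ 0.6299217  -0.20015676  0.132     ]
rail low [0.62780534 0.20732883 0.057     ] [ 0.62706812 -0.19379533  0.057     ]
tap shank top [ 0.41913364 -0.329605    0.094     ] [ 0.41734875 -0.32079186  0.06      ]
tap shank scene [ 0.41738341 -0.32584315  0.094     ] spout [ 0.49049106 -0.33816903  0.04      ]
[[0.712, 0.135, 0.201], [0.704, 0.134, 0.209], [0.699, 0.135, 0.206], [0.697, 0.137, 0.186]]
[[0.709, 0.042, 0.207], [0.703, 0.043, 0.207], [0.698, 0.043, 0.205], [0.698, 0.044, 0.17]]
[[0.708, -0.073, 0.203], [0.702, -0.073, 0.201], [0.699, -0.073, 0.187], [0.699, -0.074, 0.156]]
[[0.707, -0.159, 0.201], [0.701, -0.159, 0.203], [0.699, -0.161, 0.179], [0.699, -0.163, 0.145]]
[0.62895721 0.20866001 0.13399926]
[ 0.63029689 -0.20044392  0.12923349]
shank dep [ 0.41916357 -0.33028222  0.09019638] cap [0.66615816 0.13899293 0.015     ] seal [ 0.66713128 -0.14250768  0.006     ]
```

```bash
cat >> h.py <<'E'
def go(x,y,z,yaw,tilt=0):
    """tool-frame shift (mm) and twist to world target; yaw = world direction of -tool x (hook's x); tilt pitches hook nose up"""
    s=robot.read_state(); C=R.from_rotvec(s['orientation']); c,sn=np.cos(yaw),np.sin(yaw)
    T=R.from_matrix(np.array([[-c,-sn,0],[-sn,c,0],[0,0,-1]]).T@np.eye(3)) if 0 else R.from_matrix(np.column_stack([[-c,-sn,0],[-sn,c,0],[0,0,-1]]))
    if tilt: T=R.from_rotvec(np.array([sn,-c,0])*tilt)*T
    d=C.inv().apply(np.array([x,y,z])-s['tool_pos'])*1000
    print('t',round(s['t'],2),'pos',s['tool_pos'].round(4),'F',s['force'].round(1),'open',round(s['opening']*1e3,1),'shift',d.round(1),'twist',(C.inv()*T).as_rotvec().round(4))
E
python3 - <<'E'
from h import *
go(.400,.306,.10,-.232)
s=robot.read_state();C=R.from_rotvec(s['orientation']);M=robot.camera_info('wrist')['cam_to_world'];M=np.array(M)
print('cam in tool',C.inv().apply(M[:3,3]-s['tool_pos']).round(3),(C.inv().as_matrix()@M[:3,:3]).round(2).tolist())
E
```

```text
t 0.1 pos [0.2037 0.5638 0.2177] F [-0.4  0.   0.3] open 92.9 shift [-272.2 -175.6  117.9] twist [-0.0016 -0.0002 -0.1148]
cam in tool [ 0.071 -0.    -0.166] [[-0.0, 0.97, 0.26], [1.0, 0.0, 0.0], [0.0, 0.26, -0.97]]
```

```bash
python3 -m pendant '[{"translation":[-29,-18,12],"twist":[0,0,-0.0115],"grip":1},{"translation":[-29,-18,12],"twist":[0,0,-0.0115],"grip":1},{"translation":[-29,-18,12],"twist":[0,0,-0.0115],"grip":1},{"translation":[-29,-18,12],"twist":[0,0,-0.0115],"grip":1},{"translation":[-29,-18,12],"twist":[0,0,-0.0115],"grip":1},{"translation":[-29,-18,12],"twist":[0,0,-0.0115],"grip":1},{"translation":[-29,-18,12],"twist":[0,0,-0.0115],"grip":1},{"translation":[-29,-18,12],"twist":[0,0,-0.0115],"grip":1},{"translation":[-29,-18,12],"twist":[0,0,-0.0115],"grip":1},{"translation":[0,0,0],"twist":[0,0,-0.0115],"grip":1}]'; python3 -c "
from h import *
go(.400,.306,.04,-.232)
snap('wrist');crop('wrist',0,0,640,480,1.25,'d.png')
go(.400,.306,.04,-.232)"
```

```text
t: 1.1
tool_pos: [0.4086, 0.3226, 0.1014]
orientation: [-0.349, -3.117, 0.008]
force: [0.1, 0.6, -0.0]
opening: 0.0929
t 1.1 pos [0.4086 0.3226 0.1014] F [ 0.1  0.6 -0. ] open 92.9 shift [  4.5 -17.7  61.5] twist [-0.0056 -0.0045  0.0092]
{'vertical_fov': 65.70646984690485, 'cx': 323.5247176809072, 'cy': 238.2093870561505}
t 1.15 pos [0.4078 0.324  0.1021] F [-0.5  0.4 -0.3] open 92.8 shift [  3.3 -19.   62.2] twist [-0.0046 -0.0049  0.0101]
```

View pics/d.png

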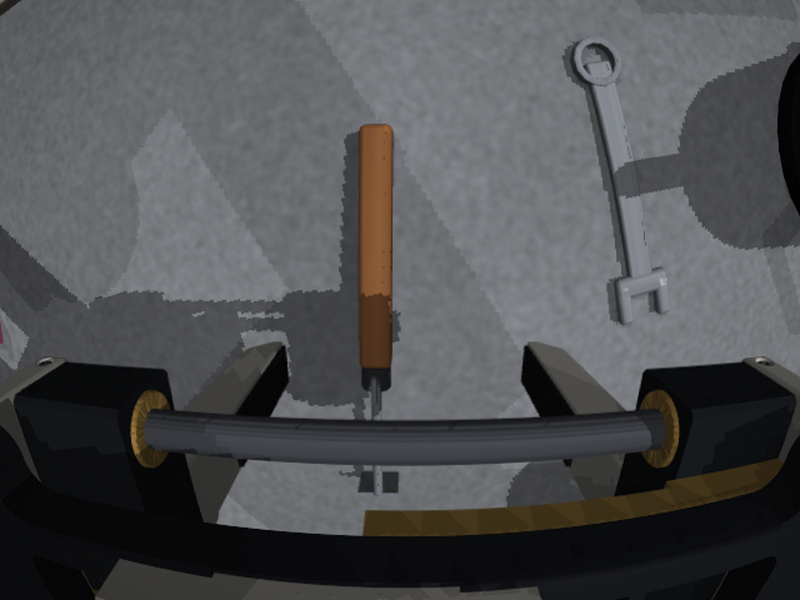

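Wrist view: handle from (376,125) to (376,368), blade at (378,482), square to the jaws. Measuring it.

```bash
python3 -c "
from h import *
g=lambda a,b:(a/1.25,b/1.25)
b=at('wrist',*g(376,126),.018);f=at('wrist',*g(376,368),.028);k=at('wrist',*g(378,492),.028)
print(b,f,k,np.linalg.norm(f-b),'yaw',np.arctan2(*(f-b)[1::-1]),np.arctan2(*(k-b)[1::-1]))
u=(f-b)[:2]/np.linalg.norm((f-b)[:2]);G=f[:2]-.040*u;print('grip',G,'reach',np.dot(k[:2]-G,u))
go(G[0],G[1],.004,np.arctan2(u[1],u[0]))
"
```

```text
[0.30837324 0.32884474 0.018     ] [0.43724441 0.29878711 0.028     ] [0.52312966 0.27825539 0.028     ] 0.13270734437821646 yaw -0.22914130177825598 -0.23134842407706369
grip [0.39828994 0.30787277] reach 0.12830396850674963
t 1.15 pos [0.4078 0.324  0.1021] F [-0.5  0.4 -0.3] open 92.8 shift [  5.2 -17.4  98.2] twist [-0.0046 -0.005   0.0073]
```

```bash
python3 -m pendant '[{"translation":[2.5,-9,8],"twist":[-0.0025,-0.0025,0.0035],"grip":1},{"translation":[2.5,-8,10],"twist":[-0.0025,-0.0025,0.0035],"grip":1},{"translation":[0,0,20],"twist":[0,0,0],"grip":1},{"translation":[0,0,20],"twist":[0,0,0],"grip":1},{"translation":[0,0,20],"twist":[0,0,0],"grip":1},{"translation":[0,0,18],"twist":[0,0,0],"grip":1},{"translation":[0,0,0],"twist":[0,0,0],"grip":1},{"translation":[0,0,0],"twist":[0,0,0],"grip":1},{"translation":[0,0,0],"twist":[0,0,0],"grip":1},{"translation":[0,0,0],"twist":[0,0,0],"grip":1}]'; python3 -c "
from h import *
go(.3983,.3079,.004,-.23)"
```

```text
t: 2.15
tool_pos: [0.3963, 0.3168, 0.0088]
orientation: [0.353, 3.119, 0.011]
force: [0.3, -0.2, 0.1]
opening: 0.0929
t 2.15 pos [0.3963 0.3168 0.0088] F [ 0.3 -0.2  0.1] open 92.9 shift [-4.  -8.3  4.7] twist [0.0076 0.0022 0.0046]
```

```bash
python3 -m pendant '[{"translation":[-4,-8,2],"twist":[0.005,0.002,0.003],"grip":1},{"translation":[0,0,3],"twist":[0.002,0,0.002],"grip":1},{"translation":[0,0,0],"twist":[0,0,0],"grip":1},{"translation":[0,0,0],"twist":[0,0,0],"grip":-1},{"translation":[0,0,0],"twist":[0,0,0],"grip":-1},{"translation":[0,0,0],"twist":[0,0,0],"grip":-1},{"translation":[0,0,0],"twist":[0,0,0],"grip":-1},{"translation":[0,0,0],"twist":[0,0,0],"grip":-1},{"translation":[0,0,0],"twist":[0,0,0],"grip":-1},{"translation":[0,0,0],"twist":[0,0,0],"grip":-1}]' 35; python3 -c "
from h import *
go(.3983,.3079,.004,-.23)"
```

```text
t: 3.15
tool_pos: [0.4002, 0.3082, 0.0057]
orientation: [0.363, 3.118, 0.004]
force: [-0.9, -0.6, 0.9]
opening: 0.0416
t 3.15 pos [0.4002 0.3082 0.0057] F [-0.9 -0.6  0.9] open 41.6 shift [ 1.8 -0.7  1.6] twist [ 0.0027  0.0027 -0.0015]
```

```bash
python3 -m pendant '[{"translation":[0,0,0],"twist":[0,0,0],"grip":-1},{"translation":[0,0,0],"twist":[0,0,0],"grip":-1},{"translation":[0,0,0],"twist":[0,0,0],"grip":-1},{"translation":[0,0,0],"twist":[0,0,0],"grip":-1},{"translation":[0,0,0],"twist":[0,0,0],"grip":-1},{"translation":[0,0,0],"twist":[0,0,0],"grip":-1},{"translation":[0,0,-6],"twist":[0,0,0],"grip":-1},{"translation":[0,0,-6],"twist":[0,0,0],"grip":-1},{"translation":[0,0,-6],"twist":[0,0,0],"grip":-1},{"translation":[0,0,0],"twist":[0,0,0],"grip":-1}]'; python3 -c "
from h import *
go(.45,.041,.0195,0)"
```

```text
t: 4.15
tool_pos: [0.3999, 0.308, 0.0251]
orientation: [0.363, 3.118, 0.003]
force: [-0.4, -0.7, -0.7]
opening: 0.0175
t 4.15 pos [0.3999 0.308  0.0251] F [-0.4 -0.7 -0.7] open 17.5 shift [-110.  -248.4    5.2] twist [ 0.002   0.0024 -0.2315]
```

```bash
python3 -m pendant '[{"translation":[-8,-29,0],"twist":[0,0,-0.026],"grip":-1},{"translation":[-8,-29,0],"twist":[0,0,-0.026],"grip":-1},{"translation":[-8,-29,0],"twist":[0,0,-0.026],"grip":-1},{"translation":[-8,-29,0],"twist":[0,0,-0.026],"grip":-1},{"translation":[-8,-29,0],"twist":[0,0,-0.026],"grip":-1},{"translation":[-8,-29,0],"twist":[0,0,-0.026],"grip":-1},{"translation":[-8,-29,0],"twist":[0,0,-0.026],"grip":-1},{"translation":[-8,-29,0],"twist":[0,0,-0.026],"grip":-1},{"translation":[-8,-29,0],"twist":[0,0,-0.026],"grip":-1},{"translation":[0,0,0],"twist":[0,0,0],"grip":-1}]'; python3 -c "
from h import *
go(.45,.041,.0197,0)
snap('wrist'); snap('top'); snap('scene')
im=load('top')['im']; s2=load('scene')['im']
def c(im,u0,v0,w,h,s): return cv2.resize(im[v0:v0+h,u0:u0+w],None,fx=s,fy=s,interpolation=cv2.INTER_CUBIC)
o=np.vstack([c(im,240,180,160,60,5),c(s2,200,220,160,60,5)]);cv2.imwrite('pics/e.png',o[:,:,::-1])
go(.45,.041,.0197,0)"
```

```text
t: 5.15
tool_pos: [0.4424, 0.0326, 0.0276]
orientation: [-0.026, 3.131, 0.005]
force: [0.1, 0.7, -1.5]
opening: 0.0178
t 5.15 pos [0.4424 0.0326 0.0276] F [ 0.1  0.7 -1.5] open 17.8 shift [-7.7  8.3  8. ] twist [0.0034 0.0103 0.0164]
{'vertical_fov': 65.70646984690485, 'cx': 323.5247176809072, 'cy': 238.2093870561505}
{'vertical_fov': 46.81636649334489, 'cx': 331.97160810055453, 'cy': 253.0520647569743}
{'vertical_fov': 47.695313189382055, 'cx': 323.5500733960395, 'cy': 244.64769898933343}
t 5.3 pos [0.4412 0.0356 0.0271] F [ 0.6  0.4 -0.8] open 17.8 shift [-8.9  5.2  7.5] twist [0.0049 0.0087 0.0171]
```

View pics/e.png

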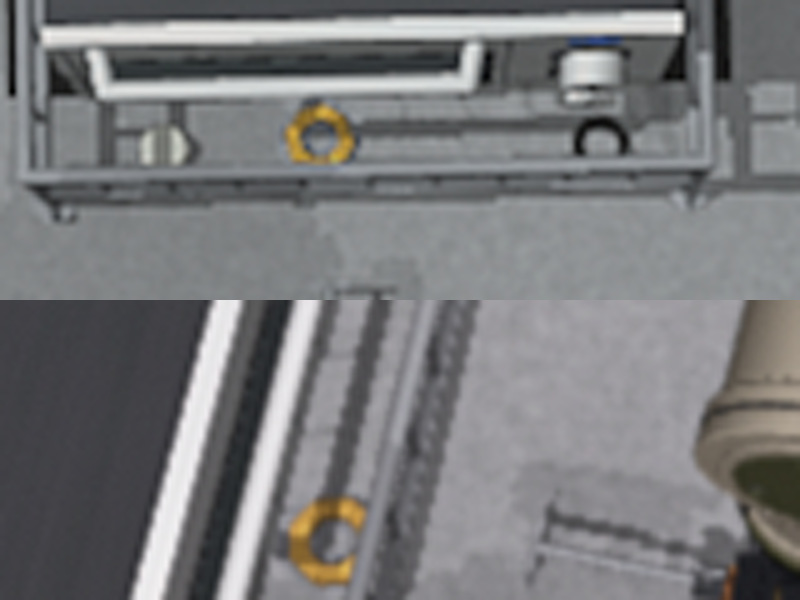

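```bash
python3 -c "
from h import *
S=lambda x,y:(200+x/5,220+(y-300)/5); G=lambda x,y:(240+x/5,180+y/5)
s=robot.read_state()
for n,b in (('top',(290,195,320,215)),('scene',(250,255,280,285))):
  hsv=cv2.cvtColor(load(n)['im'],cv2.COLOR_RGB2HSV);m=cv2.inRange(hsv,(10,120,60),(30,255,255));k=np.zeros_like(m);k[b[1]:b[3],b[0]:b[2]]=m[b[1]:b[3],b[0]:b[2]]
  v,u=np.nonzero(k);P=np.array([at(n,a,c,.009)for a,c in zip(u,v)]);print(n,P.min(0),P.max(0),(P.min(0)+P.max(0))/2)
print('blade scene',at('scene',*S(552,502),.046),at('scene',*S(535,580),.046),at('scene',*S(541,548),.047))
print('blade top',at('top',*G(335,292),.046),at('top',*G(395,292),.046))
print('TCP y',s['tool_pos'])
"
```

```text
top [0.65858526 0.02032572 0.009     ] [0.69136641 0.06217556 0.009     ] [0.67497584 0.04125064 0.009     ]
scene [0.65723108 0.02158283 0.009     ] [0.6891289  0.06347541 0.009     ] [0.67317999 0.04252912 0.009     ]
blade scene [0.56443908 0.01368611 0.046     ] [0.56409859 0.05232329 0.046     ] [0.56458762 0.03693253 0.047     ]
blade top [0.56655669 0.03030168 0.046     ] [ 0.56588068 -0.00744339  0.046     ]
TCP y [0.44115753 0.03564265 0.02706877]
```

```bash
python3 -m pendant '[{"translation":[-3,4,3],"twist":[0.003,0.005,0.009],"grip":-1},{"translation":[-3,3,3],"twist":[0.002,0.004,0.008],"grip":-1},{"translation":[0,0,0],"twist":[0,0,0],"grip":-1},{"translation":[0,0,0],"twist":[0,0,0],"grip":-1},{"translation":[-8,0,0],"twist":[0,0,0],"grip":-1},{"translation":[-8,0,0],"twist":[0,0,0],"grip":-1},{"translation":[-8,0,0],"twist":[0,0,0],"grip":-1},{"translation":[-8,0,0],"twist":[0,0,0],"grip":-1},{"translation":[0,0,0],"twist":[0,0,0],"grip":-1},{"translation":[0,0,0],"twist":[0,0,0],"grip":-1}]'; python3 -c "
from h import *
go(.555,.0415,.0217,0)"
```

```text
t: 6.3
tool_pos: [0.4824, 0.0473, 0.0201]
orientation: [0.005, -3.14, -0.0]
force: [-0.4, -0.4, -0.8]
opening: 0.0175
t 6.3 pos [0.4824 0.0473 0.0201] F [-0.4 -0.4 -0.8] open 17.5 shift [-72.6  -6.   -1.7] twist [ 0.     -0.0015  0.0032]
```

```bash
python3 -m pendant '[{"translation":[0,-3,-1],"twist":[0,0,0],"grip":-1},{"translation":[0,-2,0],"twist":[0,0,0.002],"grip":-1},{"translation":[-8,0,0],"twist":[0,0,0],"grip":-1},{"translation":[-10,0,0],"twist":[0,0,0],"grip":-1},{"translation":[-10,0,0],"twist":[0,0,0],"grip":-1},{"translation":[-10,0,0],"twist":[0,0,0],"grip":-1},{"translation":[-10,0,0],"twist":[0,0,0],"grip":-1},{"translation":[-8,0,0],"twist":[0,0,0],"grip":-1},{"translation":[0,0,0],"twist":[0,0,0],"grip":-1},{"translation":[0,0,0],"twist":[0,0,0],"grip":-1}]'; python3 -c "
from h import *
go(.555,.0415,.0217,0)
snap('top'); snap('scene')
im=load('top')['im']; s2=load('scene')['im']
def c(im,u0,v0,w,h,s): return cv2.resize(im[v0:v0+h,u0:u0+w],None,fx=s,fy=s,interpolation=cv2.INTER_CUBIC)
o=np.hstack([c(im,275,185,65,50,6),c(s2,235,240,66,50,6)]);cv2.imwrite('pics/f.png',o[:,:,::-1])
"
```

```text
t: 7.3
tool_pos: [0.5443, 0.0416, 0.021]
orientation: [0.001, -3.141, -0.0]
force: [0.1, 0.3, -1.6]
opening: 0.0179
t 7.3 pos [0.5443 0.0416 0.021 ] F [ 0.1  0.3 -1.6] open 17.9 shift [-10.7  -0.1  -0.7] twist [ 0.0001 -0.0007  0.0005]
{'vertical_fov': 46.81636649334489, 'cx': 331.97160810055453, 'cy': 253.0520647569743}
{'vertical_fov': 47.695313189382055, 'cx': 323.5500733960395, 'cy': 244.64769898933343}
```

View pics/f.png

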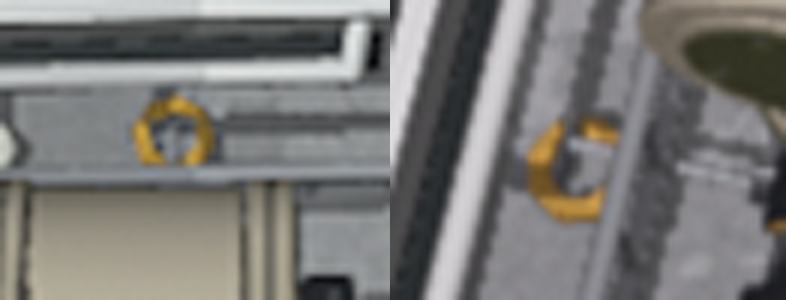

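```bash
python3 -m pendant '[{"translation":[-4,0,0],"twist":[0,0,0],"grip":-1},{"translation":[-4,0,0],"twist":[0,0,0],"grip":-1},{"translation":[-4,0,0],"twist":[0,0,0],"grip":-1},{"translation":[-2,0,0],"twist":[0,0,0],"grip":-1},{"translation":[-1.5,0,0],"twist":[0,0,0],"grip":-1},{"translation":[-1,0,0],"twist":[0,0,0],"grip":-1},{"translation":[-1,0,0],"twist":[0,0,0],"grip":-1},{"translation":[-1,0,0],"twist":[0,0,0],"grip":-1},{"translation":[0,0,0],"twist":[0,0,0],"grip":-1},{"translation":[0,0,0],"twist":[0,0,0],"grip":-1}]'; python3 -c "
from h import *
go(.567,.0415,.0217,0)"
```

```text
t: 8.4
tool_pos: [0.5632, 0.0417, 0.021]
orientation: [0.001, -3.141, -0.0]
force: [-0.4, -0.2, -0.9]
opening: 0.018
t 8.4 pos [0.5632 0.0417 0.021 ] F [-0.4 -0.2 -0.9] open 18.0 shift [-3.8 -0.2 -0.7] twist [ 0.0001 -0.0011  0.0006]
```

```bash
python3 -m pendant '[{"translation":[-1,0,0],"twist":[0,0,0],"grip":-1},{"translation":[-1,0,0],"twist":[0,0,0],"grip":-1},{"translation":[-0.5,0,0],"twist":[0,0,0],"grip":-1},{"translation":[-0.5,0,0],"twist":[0,0,0],"grip":-1},{"translation":[-0.5,0,0],"twist":[0,0,0],"grip":-1},{"translation":[-0.5,0,0],"twist":[0,0,0],"grip":-1},{"translation":[0,0,0],"twist":[0,0,0],"grip":-1},{"translation":[0,0,0],"twist":[0,0,0],"grip":-1},{"translation":[0,0,0],"twist":[0,0,0],"grip":-1},{"translation":[0,0,0],"twist":[0,0,0],"grip":-1}]'; python3 -c "
from h import *
go(.567,.0415,.0217,0)"
```

```text
t: 9.4
tool_pos: [0.5661, 0.0417, 0.0203]
orientation: [0.001, -3.138, 0.0]
force: [-0.8, 0.3, -1.5]
opening: 0.0179
t 9.4 pos [0.5661 0.0417 0.0203] F [-0.8  0.3 -1.5] open 17.9 shift [-0.9 -0.2 -1.4] twist [-0.     -0.004   0.0007]
```

```bash
python3 -m pendant '[{"translation":[-1,0,-0.7],"twist":[0,-0.003,0],"grip":-1},{"translation":[-0.8,0,0],"twist":[0,0,0],"grip":-1},{"translation":[-0.8,0,0],"twist":[0,0,0],"grip":-1},{"translation":[0,0,0],"twist":[0,0,0],"grip":-1},{"translation":[0,0,0],"twist":[0,0,0],"grip":-1},{"translation":[0,0,0],"twist":[0,0,0],"grip":-1},{"translation":[0,0,0],"twist":[0,0,0],"grip":-1},{"translation":[0,0,0],"twist":[0,0,0],"grip":-1},{"translation":[0,0,0],"twist":[0,0,0],"grip":-1},{"translation":[0,0,0],"twist":[0,0,0],"grip":-1}]'; python3 -c "
from h import *
go(.567,.0415,.0217,0)"
```

```text
t: 10.4
tool_pos: [0.5661, 0.0417, 0.02]
orientation: [0.001, -3.135, 0.0]
force: [-3.5, -0.4, 0.4]
opening: 0.0176
t 10.4 pos [0.5661 0.0417 0.02  ] F [-3.5 -0.4  0.4] open 17.6 shift [-0.9 -0.2 -1.7] twist [-0.0001 -0.0064  0.0008]
```

Contact with the door: about 3.5 N, and the blade plane at ≈0.695 m matches the door face measured earlier. Now I'll ease back and lower behind the nut.

```bash
python3 -m pendant '[{"translation":[0.4,0,0],"twist":[0,0,0],"grip":-1},{"translation":[0,0,2],"twist":[0,0,0],"grip":-1},{"translation":[0,0,2],"twist":[0,0,0],"grip":-1},{"translation":[0,0,2],"twist":[0,0,0],"grip":-1},{"translation":[0,0,1],"twist":[0,0,0],"grip":-1},{"translation":[0,0,1],"twist":[0,0,0],"grip":-1},{"translation":[0,0,0],"twist":[0,0,0],"grip":-1},{"translation":[0,0,0],"twist":[0,0,0],"grip":-1},{"translation":[0,0,0],"twist":[0,0,0],"grip":-1},{"translation":[0,0,0],"twist":[0,0,0],"grip":-1}]'; python3 -c "
from h import *
go(.566,.0415,.0062,0)"
```

```text
t: 11.4
tool_pos: [0.5665, 0.0417, 0.0117]
orientation: [0.001, -3.137, 0.0]
force: [-1.9, 0.4, -0.6]
opening: 0.0175
t 11.4 pos [0.5665 0.0417 0.0117] F [-1.9  0.4 -0.6] open 17.5 shift [ 0.4 -0.2  5.5] twist [-0.     -0.0046  0.0008]
```

```bash
python3 -m pendant '[{"translation":[0,0,1.5],"twist":[0,0,0],"grip":-1},{"translation":[0,0,1.5],"twist":[0,0,0],"grip":-1},{"translation":[0,0,1],"twist":[0,0,0],"grip":-1},{"translation":[0,0,0.5],"twist":[0,0,0],"grip":-1},{"translation":[0,0,0],"twist":[0,0,0],"grip":-1},{"translation":[0,0,0],"twist":[0,0,0],"grip":-1},{"translation":[0,0,0],"twist":[0,0,0],"grip":-1},{"translation":[0,0,0],"twist":[0,0,0],"grip":-1},{"translation":[0,0,0],"twist":[0,0,0],"grip":-1},{"translation":[0,0,0],"twist":[0,0,0],"grip":-1}]'; python3 -c "
from h import *
go(.566,.0415,.0062,0)"
```

```text
t: 12.4
tool_pos: [0.5668, 0.0417, 0.0071]
orientation: [0.001, -3.138, 0.0]
force: [-2.0, -0.3, 0.1]
opening: 0.0177
t 12.4 pos [0.5668 0.0417 0.0071] F [-2.  -0.3  0.1] open 17.7 shift [ 0.8 -0.2  0.9] twist [-0.     -0.0038  0.0007]
```

```bash
python3 -m pendant '[{"translation":[2,0,0.5],"twist":[0,0,0],"grip":-1},{"translation":[3,0,0],"twist":[0,0,0],"grip":-1},{"translation":[5,0,0],"twist":[0,0,0],"grip":-1},{"translation":[7,0,0],"twist":[0,0,0],"grip":-1},{"translation":[8,0,0],"twist":[0,0,0],"grip":-1},{"translation":[8,0,0],"twist":[0,0,0],"grip":-1},{"translation":[8,0,0],"twist":[0,0,0],"grip":-1},{"translation":[8,0,0],"twist":[0,0,0],"grip":-1},{"translation":[5,0,0],"twist":[0,0,0],"grip":-1},{"translation":[0,0,0],"twist":[0,0,0],"grip":-1}]'; python3 -c "
from h import *
go(.40,.0415,.0068,0)
snap('top'); snap('scene')
im=load('top')['im']; s2=load('scene')['im']
def c(im,u0,v0,w,h,s): return cv2.resize(im[v0:v0+h,u0:u0+w],None,fx=s,fy=s,interpolation=cv2.INTER_CUBIC)
o=np.hstack([c(im,275,185,65,70,6),c(s2,235,240,66,70,6)]);cv2.imwrite('pics/g.png',o[:,:,::-1])
"
```

```text
t: 13.4
tool_pos: [0.5091, 0.0417, 0.0074]
orientation: [0.001, -3.142, -0.0]
force: [-0.1, -0.5, -1.3]
opening: 0.0178
t 13.4 pos [0.5091 0.0417 0.0074] F [-0.1 -0.5 -1.3] open 17.8 shift [109.1  -0.2   0.6] twist [ 0.     -0.0001  0.0008]
{'vertical_fov': 46.81636649334489, 'cx': 331.97160810055453, 'cy': 253.0520647569743}
{'vertical_fov': 47.695313189382055, 'cx': 323.5500733960395, 'cy': 244.64769898933343}
```

View pics/g.png

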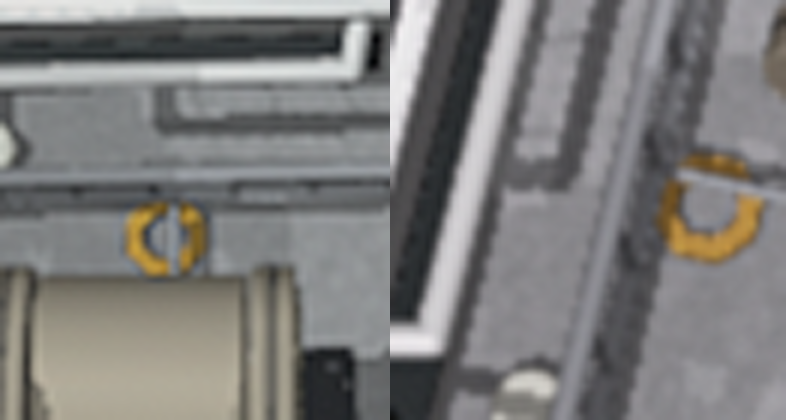

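Nut is now at the guard's front, still on the blade (top view (166,238), rod at (173,238)). Continue the draw.

```bash
python3 -m pendant '[{"translation":[4,0,0.3],"twist":[0,0,0],"grip":-1},{"translation":[8,0,0],"twist":[0,0,0],"grip":-1},{"translation":[11,0,0],"twist":[0,0,0],"grip":-1},{"translation":[12,0,0],"twist":[0,0,0],"grip":-1},{"translation":[12,0,0],"twist":[0,0,0],"grip":-1},{"translation":[12,0,0],"twist":[0,0,0],"grip":-1},{"translation":[10,0,0],"twist":[0,0,0],"grip":-1},{"translation":[7,0,0],"twist":[0,0,0],"grip":-1},{"translation":[4,0,0],"twist":[0,0,0],"grip":-1},{"translation":[0,0,0],"twist":[0,0,0],"grip":-1}]'; python3 -c "
from h import *
go(.40,.30,.026,-.2)"
```

```text
t: 14.5
tool_pos: [0.426, 0.0416, 0.0073]
orientation: [-0.001, 3.139, -0.0]
force: [0.6, -0.4, -0.8]
opening: 0.0178
t 14.5 pos [0.426  0.0416 0.0073] F [ 0.6 -0.4 -0.8] open 17.8 shift [ 25.8 258.4 -18.7] twist [2.000e-04 2.800e-03 2.006e-01]
```

```bash
python3 -m pendant '[{"translation":[-4,0,0],"twist":[0,0,0],"grip":-1},{"translation":[0,0,-12],"twist":[0,0,0],"grip":-1},{"translation":[0,0,-20],"twist":[0,0,0],"grip":-1},{"translation":[0,10,-8],"twist":[0,0,0],"grip":-1},{"translation":[0,35,0],"twist":[0,0,0],"grip":-1},{"translation":[0,40,0],"twist":[0,0,0],"grip":-1},{"translation":[0,40,0],"twist":[0,0,0],"grip":-1},{"translation":[0,40,0],"twist":[0,0,0],"grip":-1},{"translation":[0,35,0],"twist":[0,0,0],"grip":-1},{"translation":[0,10,0],"twist":[0,0,0],"grip":-1}]'; python3 -c "
from h import *
go(.42,.26,.0065,0)"
```

```text
t: 15.5
tool_pos: [0.4337, 0.2624, 0.0544]
orientation: [0.009, 3.134, 0.004]
force: [0.1, 0.2, -1.2]
opening: 0.0175
t 15.5 pos [0.4337 0.2624 0.0544] F [ 0.1  0.2 -1.2] open 17.5 shift [14.  -2.6 47.8] twist [ 0.0029  0.008  -0.0058]
```

```bash
python3 -m pendant '[{"translation":[0,0,8],"twist":[0.0015,0.004,0],"grip":-1},{"translation":[0,0,10],"twist":[0.0015,0.004,0],"grip":-1},{"translation":[0,0,10],"twist":[0,0,0],"grip":-1},{"translation":[0,0,8],"twist":[0,0,0],"grip":-1},{"translation":[0,0,5],"twist":[0,0,0],"grip":-1},{"translation":[0,0,2],"twist":[0,0,0],"grip":-1},{"translation":[0,0,1],"twist":[0,0,0],"grip":-1},{"translation":[0,0,0],"twist":[0,0,0],"grip":-1},{"translation":[0,0,0],"twist":[0,0,0],"grip":-1},{"translation":[0,0,0],"twist":[0,0,0],"grip":-1}]'; python3 -c "
from h import *
go(.42,.26,.0062,0)"
```

```text
t: 16.5
tool_pos: [0.4335, 0.2593, 0.0063]
orientation: [-0.013, -3.139, 0.003]
force: [0.3, -0.0, -1.3]
opening: 0.0178
t 16.5 pos [0.4335 0.2593 0.0063] F [ 0.3 -0.  -1.3] open 17.8 shift [13.5  0.6  0.1] twist [-0.0019 -0.0027 -0.0086]
```

```bash
python3 -m pendant '[{"translation":[0,0,0.8],"twist":[0,0,0],"grip":-1},{"translation":[0,0,0],"twist":[0,0,0],"grip":-1},{"translation":[0,0,0],"twist":[0,0,0],"grip":0.2},{"translation":[0,0,0],"twist":[0,0,0],"grip":0.2},{"translation":[0,0,0],"twist":[0,0,0],"grip":0.2},{"translation":[0,0,0],"twist":[0,0,0],"grip":0.2},{"translation":[0,0,0],"twist":[0,0,0],"grip":0.2},{"translation":[0,0,-15],"twist":[0,0,0],"grip":1},{"translation":[0,0,-35],"twist":[0,0,0],"grip":1},{"translation":[0,0,-35],"twist":[0,0,0],"grip":1}]'; python3 -c "
from h import *
go(.45,.04,.12,0)"
```

```text
t: 17.5
tool_pos: [0.4297, 0.2575, 0.0872]
orientation: [-0.013, -3.129, 0.01]
force: [0.1, -0.2, 0.4]
opening: 0.0753
t 17.5 pos [0.4297 0.2575 0.0872] F [ 0.1 -0.2  0.4] open 75.3 shift [ -21.7 -217.5  -31.7] twist [-0.0065 -0.0121 -0.0084]
```

```bash
python3 -m pendant '[{"translation":[-5,-20,-10],"twist":[0,0,0],"grip":1},{"translation":[-7,-30,-10],"twist":[0,0,0],"grip":1},{"translation":[-8,-30,-10],"twist":[0,0,0],"grip":1},{"translation":[-8,-30,-5],"twist":[0,0,0],"grip":1},{"translation":[-8,-30,-2],"twist":[0,0,0],"grip":1},{"translation":[-8,-30,0],"twist":[0,0,0],"grip":1},{"translation":[-8,-25,0],"twist":[0,0,0],"grip":1},{"translation":[-8,-15,0],"twist":[-0.006,-0.012,-0.008],"grip":1},{"translation":[0,0,0],"twist":[0,0,0],"grip":1},{"translation":[0,0,0],"twist":[0,0,0],"grip":1}]'; python3 -c "
from h import *
go(.49,.04,.13,0)
snap('wrist');crop('wrist',0,0,640,480,1.25,'i.png')
snap('top');snap('scene')
go(.49,.04,.13,0)"
```

```text
t: 18.5
tool_pos: [0.4947, 0.0413, 0.1346]
orientation: [-0.003, 3.128, 0.005]
force: [-0.1, -0.1, -0.8]
opening: 0.093
t 18.5 pos [0.4947 0.0413 0.1346] F [-0.1 -0.1 -0.8] open 93.0 shift [ 4.8 -1.3  4.6] twist [0.0035 0.0138 0.0016]
{'vertical_fov': 65.70646984690485, 'cx': 323.5247176809072, 'cy': 238.2093870561505}
{'vertical_fov': 46.81636649334489, 'cx': 331.97160810055453, 'cy': 253.0520647569743}
{'vertical_fov': 47.695313189382055, 'cx': 323.5500733960395, 'cy': 244.64769898933343}
t 18.65 pos [0.4946 0.0422 0.1346] F [ 0.1 -0.1  0.2] open 93.2 shift [ 4.7 -2.2  4.6] twist [0.0034 0.0139 0.0037]
```

View pics/i.png

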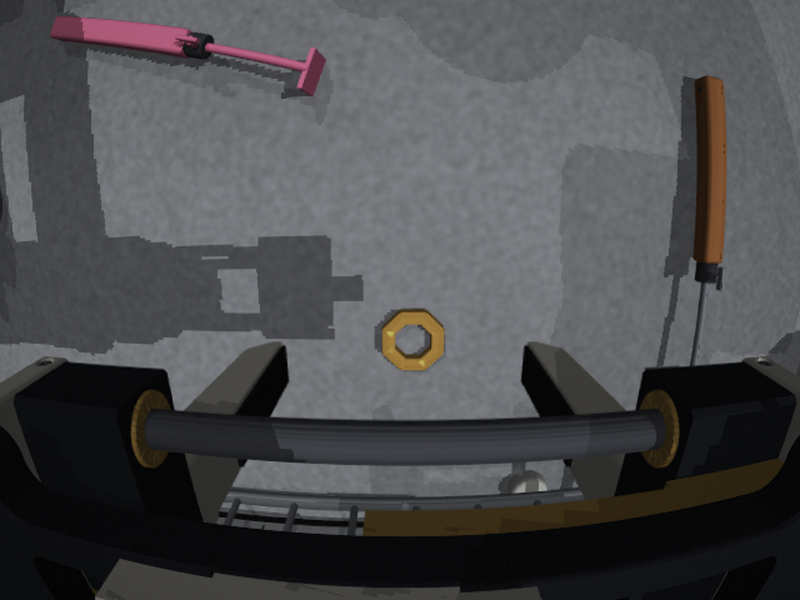

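```bash
cat > nut.py <<'E'
from h import *
def octo(n,box,h,lo=(10,100,60),hi=(30,255,255)):
    hsv=cv2.cvtColor(load(n)['im'],cv2.COLOR_RGB2HSV);m=cv2.inRange(hsv,lo,hi);k=np.zeros_like(m);u0,v0,u1,v1=box;k[v0:v1,u0:u1]=m[v0:v1,u0:u1]
    v,u=np.nonzero(k);P=np.array([at(n,a,b,h)[:2] for a,b in zip(u,v)])
    A=np.radians(np.arange(0,45,.5)); best=[]
    for a in A:
        c,s=np.cos(a),np.sin(a); W=[];C=[]
        for q in range(4):
            d=np.array([np.cos(a+q*np.pi/4),np.sin(a+q*np.pi/4)]);p=P@d;W.append(np.ptp(p));C.append((d,(p.max()+p.min())/2))
        best.append((np.mean(W),a,np.linalg.lstsq(np.array([x[0] for x in C]),np.array([x[1] for x in C]),rcond=None)[0]))
    b=min(best,key=lambda t:t[0]);print(n,'width',b[0].round(4),'angle deg',np.degrees(b[1]),'c',b[2].round(4),len(u));return b
E
python3 -c "
from nut import *
b=octo('wrist',(300,240,362,302),.009)
octo('top',(290,215,325,260),.009);octo('scene',(255,240,330,300),.009)
go(b[2][0],b[2][1],.003,0)"
```

```text
wrist width 0.0424 angle deg 0.0 c [0.5322 0.0465] 1427Traceback (most recent call last):
  File "<string>", line 4, in <module>
    octo('top',(290,215,325,260),.009);octo('scene',(255,240,330,300),.009)
    ~~~~^^^^^^^^^^^^^^^^^^^^^^^^^^^^^^
  File "nut.py", line 9, in octo
    d=np.array([np.cos(a+q*np.pi/4),np.sin(a+q*np.pi/4)]);p=P@d;W.append(np.ptp(p));C.append((d,(p.max()+p.min())/2))
                                                            ~^~
ValueError: matmul: Input operand 1 has a mismatch in its core dimension 0, with gufunc signature (n?,k),(k,m?)->(n?,m?) (size 2 is different from 0)
```

```bash
python3 -m pendant '[{"translation":[-10,2,0],"twist":[0.003,0.01,0.004],"grip":1},{"translation":[-10,2,0],"twist":[0,0.004,0],"grip":1},{"translation":[-10,0,10],"twist":[0,0,0],"grip":1},{"translation":[-5,0,20],"twist":[0,0,0],"grip":1},{"translation":[0,0,25],"twist":[0,0,0],"grip":1},{"translation":[0,0,20],"twist":[0,0,0],"grip":1},{"translation":[0,0,15],"twist":[0,0,0],"grip":1},{"translation":[0,0,5],"twist":[0,0,0],"grip":1},{"translation":[0,0,0],"twist":[0,0,0],"grip":1},{"translation":[0,0,0],"twist":[0,0,0],"grip":1}]'; python3 -c "
from h import *
go(.5322,.0465,.0025,0)"
```

```text
t: 19.65
tool_pos: [0.53, 0.0563, 0.038]
orientation: [-0.019, 3.141, 0.002]
force: [0.6, 0.0, -0.2]
opening: 0.0926
t 19.65 pos [0.53   0.0563 0.038 ] F [ 0.6  0.  -0.2] open 92.6 shift [-2.1 -9.9 35.4] twist [0.0013 0.0002 0.0119]
```

```bash
python3 -m pendant '[{"translation":[-2,-9,0],"twist":[0,0,0.01],"grip":1},{"translation":[0,0,0],"twist":[0,0,0],"grip":1},{"translation":[0,0,8],"twist":[0,0,0],"grip":1},{"translation":[0,0,10],"twist":[0,0,0],"grip":1},{"translation":[0,0,6],"twist":[0,0,0],"grip":1},{"translation":[0,0,2],"twist":[0,0,0],"grip":1},{"translation":[0,0,0],"twist":[0,0,0],"grip":1},{"translation":[0,0,0],"twist":[0,0,0],"grip":1},{"translation":[0,0,0],"twist":[0,0,0],"grip":1},{"translation":[0,0,0],"twist":[0,0,0],"grip":1}]'; python3 -c "
from h import *
go(.5322,.0465,.0025,0)"
```

```text
t: 20.65
tool_pos: [0.5343, 0.0465, 0.0125]
orientation: [-0.001, 3.137, 0.002]
force: [0.4, 0.1, 0.3]
opening: 0.093
t 20.65 pos [0.5343 0.0465 0.0125] F [0.4 0.1 0.3] open 93.0 shift [ 2.2 -0.  10. ] twist [0.0013 0.0045 0.0008]
```

```bash
python3 -m pendant '[{"translation":[2,0,3],"twist":[0.001,0.004,0],"grip":1},{"translation":[0,0,4],"twist":[0,0,0],"grip":1},{"translation":[0,0,2.5],"twist":[0,0,0],"grip":1},{"translation":[0,0,0.5],"twist":[0,0,0],"grip":0},{"translation":[0,0,0],"twist":[0,0,0],"grip":-1},{"translation":[0,0,0],"twist":[0,0,0],"grip":-1},{"translation":[0,0,0],"twist":[0,0,0],"grip":-1},{"translation":[0,0,0],"twist":[0,0,0],"grip":-1},{"translation":[0,0,0],"twist":[0,0,0],"grip":-1},{"translation":[0,0,0],"twist":[0,0,0],"grip":-1}]' 20; python3 -c "
from h import *
go(.5322,.0465,.0025,0)"
```

```text
t: 21.65
tool_pos: [0.5327, 0.0466, 0.0022]
orientation: [-0.001, 3.14, 0.0]
force: [-0.4, -0.8, 0.2]
opening: 0.0416
t 21.65 pos [0.5327 0.0466 0.0022] F [-0.4 -0.8  0.2] open 41.6 shift [ 0.5 -0.1 -0.3] twist [0.0002 0.0013 0.0009]
```

```bash
python3 -m pendant '[{"translation":[0,0,-10],"twist":[0,0,0],"grip":-1},{"translation":[0,0,-25],"twist":[0,0,0],"grip":-1},{"translation":[0,0,-35],"twist":[0,0,0],"grip":-1},{"translation":[3,-15,-40],"twist":[0,0,0],"grip":-1},{"translation":[6,-35,-35],"twist":[0,0,0],"grip":-1},{"translation":[6,-40,-20],"twist":[0,0,0],"grip":-1},{"translation":[6,-40,0],"twist":[0,0,0],"grip":-1},{"translation":[6,-40,0],"twist":[0,0,0],"grip":-1},{"translation":[6,-40,0],"twist":[0,0,0],"grip":-1},{"translation":[6,-40,0],"twist":[0,0,0],"grip":-1}]'; python3 -c "
from h import *
go(.47,-.327,.20,0)"
```

```text
t: 22.65
tool_pos: [0.4931, -0.2081, 0.182]
orientation: [-0.016, 3.136, -0.006]
force: [0.1, -0.2, -0.7]
opening: 0.0418
t 22.65 pos [ 0.4931 -0.2081  0.182 ] F [ 0.1 -0.2 -0.7] open 41.8 shift [  24.2 -118.7  -17.7] twist [-0.0035  0.0059  0.0103]
```

```bash
python3 -m pendant '[{"translation":[6,-25,-5],"twist":[-0.003,0.005,0.01],"grip":-1},{"translation":[6,-25,-5],"twist":[0,0,0],"grip":-1},{"translation":[6,-20,-4],"twist":[0,0,0],"grip":-1},{"translation":[5,-15,-4],"twist":[0,0,0],"grip":-1},{"translation":[0,-10,0],"twist":[0,0,0],"grip":-1},{"translation":[0,0,0],"twist":[0,0,0],"grip":-1},{"translation":[0,0,0],"twist":[0,0,0],"grip":-1},{"translation":[0,0,0],"twist":[0,0,0],"grip":-1},{"translation":[0,0,0],"twist":[0,0,0],"grip":-1},{"translation":[0,0,0],"twist":[0,0,0],"grip":-1}]'; python3 -c "
from h import *
go(.47,-.327,.20,0)
snap('wrist');crop('wrist',140,20,500,350,2,'j.png');snap('top');snap('scene')"
```

```text
t: 23.65
tool_pos: [0.4674, -0.3098, 0.2046]
orientation: [0.008, 3.139, -0.003]
force: [-0.7, 0.3, -1.0]
opening: 0.0417
t 23.65 pos [ 0.4674 -0.3098  0.2046] F [-0.7  0.3 -1. ] open 41.7 shift [ -2.7 -17.2   4.7] twist [-0.0019  0.0022 -0.0049]
{'vertical_fov': 65.70646984690485, 'cx': 323.5247176809072, 'cy': 238.2093870561505}
{'vertical_fov': 46.81636649334489, 'cx': 331.97160810055453, 'cy': 253.0520647569743}
{'vertical_fov': 47.695313189382055, 'cx': 323.5500733960395, 'cy': 244.64769898933343}
```

View pics/j.png

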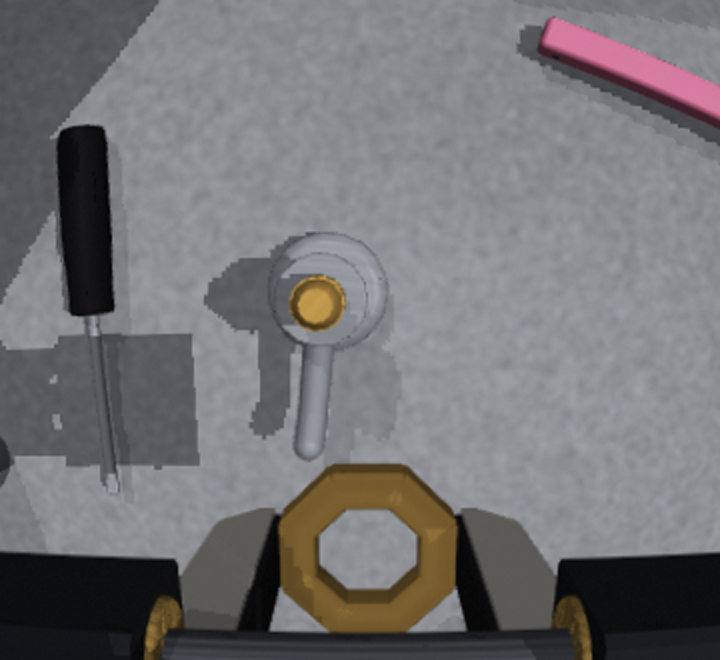

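Wrist view: tap shank top at crop (316,302), flange circle centre ≈(320,297); the nut is gripped squarely, hole centre at crop (368,556). Working out the relative shift, with the nut seen by the same camera.

```bash
python3 -c "
from nut import *
s=robot.read_state(); T=s['tool_pos']
g=lambda a,b:(140+a/2,20+b/2)
print('T',T)
P=[at('wrist',*g(u,v),T[2]+.0068) for u,v in((316,556),(419,556),(367.5,508),(367.5,604))]
print('hole',(P[0]+P[1])/2,(P[2]+P[3])/2,np.linalg.norm(P[0]-P[1]),np.linalg.norm(P[2]-P[3]))
b=octo('wrist',(275,245,372,340),T[2]+.0068)
print('shank top',at('wrist',*g(316.5,302),.094),'flange',at('wrist',*g(320,297),.066),'handle ring',at('wrist',*g(327.5,291),.02))
# shank brass pixels
h=cv2.cvtColor(load('wrist')['im'],cv2.COLOR_RGB2HSV);m=cv2.inRange(h,(10,100,60),(30,255,255));m[:150]=0;m[190:]=0;m[:,:275]=0;m[:,320:]=0
v,u=np.nonzero(m);A=np.array([at('wrist',a,c,.091) for a,c in zip(u,v)]);print('brass',A.min(0),A.max(0),(A.min(0)+A.max(0))/2,u.min(),u.max(),v.min(),v.max())
print('depth',[dep('wrist',*g(*p)).round(4).tolist() for p in ((316,302),(350,320),(300,560))])
for n,bx in(('top',(415,275,432,290)),('scene',(390,128,406,146))):
  h=cv2.cvtColor(load(n)['im'],cv2.COLOR_RGB2HSV);m=cv2.inRange(h,(10,100,60),(30,255,255));k=np.zeros_like(m);k[bx[1]:bx[3],bx[0]:bx[2]]=m[bx[1]:bx[3],bx[0]:bx[2]];v,u=np.nonzero(k)
  if len(u):print(n,len(u),at(n,u.mean(),v.mean(),.088))
"
```

```text
T [ 0.4673148  -0.31013486  0.20472015]
hole [ 0.4677429  -0.3101052   0.21152015] [ 0.46805362 -0.31010465  0.21152015] 0.02414966707735214 0.02479259027249035
wrist width 0.0425 angle deg 44.5 c [ 0.4669 -0.3102] 4506
shank top [ 0.41823103 -0.32909381  0.094     ] flange [ 0.41841738 -0.3296151   0.066     ] handle ring [ 0.41897264 -0.32908417  0.02      ]
brass [ 0.40858596 -0.33940165  0.091     ] [ 0.42915234 -0.31892429  0.091     ] [ 0.41886915 -0.32916297  0.091     ] 285 312 158 185
depth [[0.4182, -0.3292, 0.0944], [0.428, -0.3174, 0.0668], [0.469, -0.326, 0.2111]]
top 37 [ 0.42030269 -0.32811634  0.088     ]
scene 74 [ 0.41700325 -0.32412218  0.088     ]
```

```bash
python3 -c "
from h import *
go(.4183,-.3293,.12,0)"; python3 -m pendant '[{"translation":[8,-3,8],"twist":[-0.002,0.002,-0.004],"grip":-1},{"translation":[9,-4,12],"twist":[0,0,0],"grip":-1},{"translation":[9,-4,14],"twist":[0,0,0],"grip":-1},{"translation":[9,-4,14],"twist":[0,0,0],"grip":-1},{"translation":[7,-3,14],"twist":[0,0,0],"grip":-1},{"translation":[4,-1,10],"twist":[0,0,0],"grip":-1},{"translation":[0,0,5],"twist":[0,0,0],"grip":-1},{"translation":[0,0,0],"twist":[0,0,0],"grip":-1},{"translation":[0,0,0],"twist":[0,0,0],"grip":-1},{"translation":[0,0,0],"twist":[0,0,0],"grip":-1}]'; python3 -c "
from h import *
go(.4183,-.3293,.12,0)"
```

```text
t 23.8 pos [ 0.4673 -0.3101  0.2047] F [-0.5 -0.2 -1. ] open 41.8 shift [ 49.1 -19.2  84.6] twist [-0.0021  0.0023 -0.0052]
t: 24.8
tool_pos: [0.4156, -0.3299, 0.1196]
orientation: [-0.002, -3.14, -0.003]
force: [-0.0, 0.5, -0.2]
opening: 0.0416
t 24.8 pos [ 0.4156 -0.3299  0.1196] F [-0.   0.5 -0.2] open 41.6 shift [-2.7  0.6 -0.4] twist [ 0.002  -0.002  -0.0014]
```

```bash
python3 -m pendant '[{"translation":[-2.6,0.6,0],"twist":[0.002,-0.002,-0.001],"grip":-1},{"translation":[0,0,0],"twist":[0,0,0],"grip":-1},{"translation":[0,0,0],"twist":[0,0,0],"grip":-1},{"translation":[0,0,4],"twist":[0,0,0],"grip":-1},{"translation":[0,0,6],"twist":[0,0,0],"grip":-1},{"translation":[0,0,4],"twist":[0,0,0],"grip":-1},{"translation":[0,0,2],"twist":[0,0,0],"grip":-1},{"translation":[0,0,0],"twist":[0,0,0],"grip":-1},{"translation":[0,0,0],"twist":[0,0,0],"grip":-1},{"translation":[0,0,0],"twist":[0,0,0],"grip":-1}]'; python3 -c "
from h import *
go(.4183,-.3293,.07,0)
snap('wrist');crop('wrist',210,180,430,345,3.6,'k.png')
go(.4183,-.3293,.07,0)
"
```

```text
t: 25.8
tool_pos: [0.4199, -0.3296, 0.1037]
orientation: [-0.001, 3.14, -0.003]
force: [0.7, -0.8, -0.5]
opening: 0.0418
t 25.8 pos [ 0.4199 -0.3296  0.1037] F [ 0.7 -0.8 -0.5] open 41.8 shift [ 1.7  0.3 33.7] twist [-0.0019  0.002   0.0009]
{'vertical_fov': 65.70646984690485, 'cx': 323.5247176809072, 'cy': 238.2093870561505}
t 25.85 pos [ 0.42   -0.3296  0.1037] F [ 0.4 -0.  -0.5] open 41.7 shift [ 1.8  0.4 33.7] twist [-0.002   0.0022  0.0009]
```

View pics/k.png

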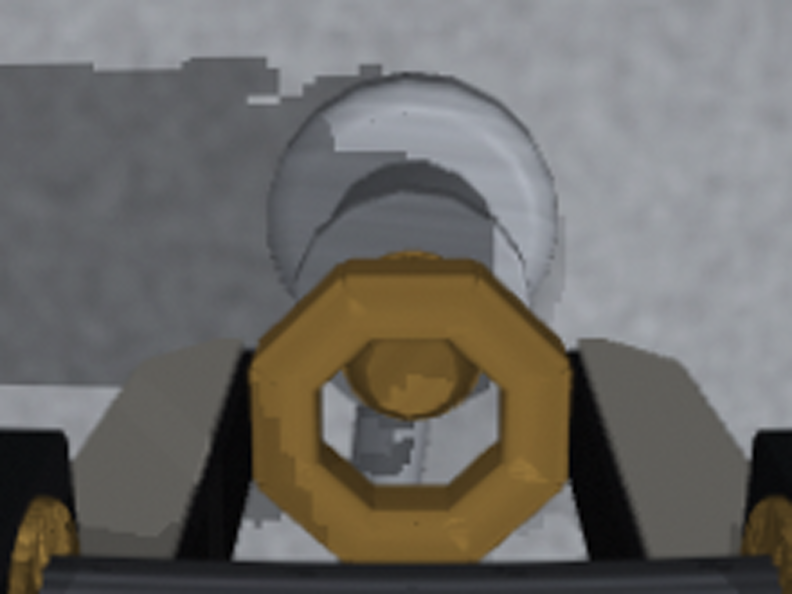

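```bash
python3 -c "
from h import *
g=lambda a,b:(210+a/3.6,180+b/3.6)
T=robot.read_state()['tool_pos']
print('shank +x edge top',at('wrist',*g(413,418),.094),'z .091',at('wrist',*g(413,418),.091))
a=at('wrist',*g(412,336),T[2]+.0068);b=at('wrist',*g(412,487),T[2]+.0068);b2=at('wrist',*g(412,508),T[2]+.0068)
print('hole top edges',a,b,b2,(a+b)/2, T)
print('octagon',at('wrist',*g(412,272),T[2]+.0068),at('wrist',*g(412,562),T[2]+.0068))
print('tap handle near edge',at('wrist',*g(412,73),.014)[:2])
"
```

```text
shank +x edge top [ 0.42661828 -0.32940542  0.094     ] z .091 [ 0.42794643 -0.32940204  0.091     ]
hole top edges [ 0.40790191 -0.32957219  0.11054924] [ 0.42936299 -0.32953677  0.11054924] [ 0.43253079 -0.32953125  0.11054924] [ 0.41863245 -0.32955448  0.11054924] [ 0.42001313 -0.32962107  0.10374924]
octagon [ 0.39937061 -0.3295852   0.11054924] [ 0.4409258  -0.32951626  0.11054924]
tap handle near edge [ 0.38974243 -0.32962922]
```

```bash
python3 -m pendant '[{"translation":[1.6,0.3,0],"twist":[-0.001,0.001,0],"grip":-1},{"translation":[0,0,0],"twist":[0,0,0],"grip":-1},{"translation":[0,0,1],"twist":[0,0,0],"grip":-1},{"translation":[0,0,2],"twist":[0,0,0],"grip":-1},{"translation":[0,0,2],"twist":[0,0,0],"grip":-1},{"translation":[0,0,2],"twist":[0,0,0],"grip":-1},{"translation":[0,0,0],"twist":[0,0,0],"grip":-1},{"translation":[0,0,0],"twist":[0,0,0],"grip":-1},{"translation":[0,0,0],"twist":[0,0,0],"grip":-1},{"translation":[0,0,0],"twist":[0,0,0],"grip":-1}]'; python3 -c "
from h import *
go(.4184,-.3293,.07,0)
"
```

```text
t: 26.85
tool_pos: [0.4184, -0.3295, 0.0965]
orientation: [-0.001, 3.14, -0.002]
force: [-0.2, -0.0, -1.2]
opening: 0.0417
t 26.85 pos [ 0.4184 -0.3295  0.0965] F [-0.2 -0.  -1.2] open 41.7 shift [ 0.1  0.2 26.5] twist [-0.0014  0.0016  0.0009]
```

Aligned to 0.1 mm; lowering.

```bash
python3 -m pendant '[{"translation":[0,0.1,1],"twist":[0,0,0],"grip":-1},{"translation":[0,0,2],"twist":[0,0,0],"grip":-1},{"translation":[0,0,2],"twist":[0,0,0],"grip":-1},{"translation":[0,0,2],"twist":[0,0,0],"grip":-1},{"translation":[0,0,2],"twist":[0,0,0],"grip":-1},{"translation":[0,0,2],"twist":[0,0,0],"grip":-1},{"translation":[0,0,1],"twist":[0,0,0],"grip":-1},{"translation":[0,0,0],"twist":[0,0,0],"grip":-1},{"translation":[0,0,0],"twist":[0,0,0],"grip":-1},{"translation":[0,0,0],"twist":[0,0,0],"grip":-1}]'; python3 -c "
from h import *
go(.4184,-.3293,.069,0)
"
```

```text
t: 27.85
tool_pos: [0.4184, -0.3293, 0.0833]
orientation: [-0.001, 3.14, -0.002]
force: [0.0, -0.8, -0.2]
opening: 0.0417
t 27.85 pos [ 0.4184 -0.3293  0.0833] F [ 0.  -0.8 -0.2] open 41.7 shift [ 0.1  0.1 14.3] twist [-0.0013  0.0015  0.0009]
```

```bash
python3 -m pendant '[{"translation":[0,0,2],"twist":[0,0,0],"grip":-1},{"translation":[0,0,3],"twist":[0,0,0],"grip":-1},{"translation":[0,0,3],"twist":[0,0,0],"grip":-1},{"translation":[0,0,3],"twist":[0,0,0],"grip":-1},{"translation":[0,0,1.5],"twist":[0,0,0],"grip":-1},{"translation":[0,0,1],"twist":[0,0,0],"grip":-1},{"translation":[0,0,0],"twist":[0,0,0],"grip":-1},{"translation":[0,0,0],"twist":[0,0,0],"grip":-1},{"translation":[0,0,0],"twist":[0,0,0],"grip":-1},{"translation":[0,0,0],"twist":[0,0,0],"grip":-1}]'; python3 -c "
from h import *
go(.4184,-.3293,.0682,0)
"
```

```text
t: 28.85
tool_pos: [0.4185, -0.3294, 0.0686]
orientation: [-0.001, 3.14, -0.002]
force: [-0.7, 0.0, -0.5]
opening: 0.0416
t 28.85 pos [ 0.4185 -0.3294  0.0686] F [-0.7  0.  -0.5] open 41.6 shift [0.1 0.1 0.4] twist [-0.0013  0.0015  0.0008]
```

```bash
python3 -m pendant '[{"translation":[0,0,0.6],"twist":[0,0,0],"grip":-1},{"translation":[0,0,0],"twist":[0,0,0],"grip":-1},{"translation":[0,0,0],"twist":[0,0,0],"grip":0.4},{"translation":[0,0,0],"twist":[0,0,0],"grip":0.4},{"translation":[0,0,0],"twist":[0,0,0],"grip":0.4},{"translation":[0,0,0],"twist":[0,0,0],"grip":0.4},{"translation":[0,0,0],"twist":[0,0,0],"grip":0.4},{"translation":[0,0,0],"twist":[0,0,0],"grip":0.4},{"translation":[0,0,-5],"twist":[0,0,0],"grip":0.4},{"translation":[0,0,-10],"twist":[0,0,0],"grip":0.4}]'; python3 -m pendant '[{"translation":[0,0,-20],"twist":[0,0,0],"grip":0.4},{"translation":[0,0,-30],"twist":[0,0,0],"grip":0.4},{"translation":[-5,0,-30],"twist":[0,0,0],"grip":0.4},{"translation":[-10,0,-25],"twist":[0,0,0],"grip":0.4},{"translation":[-10,0,-20],"twist":[0,0,0],"grip":0.4},{"translation":[-10,0,0],"twist":[0,0,0],"grip":0.4},{"translation":[-10,0,0],"twist":[0,0,0],"grip":0.4},{"translation":[0,0,0],"twist":[0,0,0],"grip":0.4},{"translation":[0,0,0],"twist":[0,0,0],"grip":0.4},{"translation":[0,0,0],"twist":[0,0,0],"grip":0.4}]'; python3 -c "
from h import *
go(.4184,-.3293,.0682,0)
snap('wrist');snap('top');snap('scene')
c=lambda n,u0,v0,w,h,s:cv2.resize(load(n)['im'][v0:v0+h,u0:u0+w],None,fx=s,fy=s,interpolation=cv2.INTER_CUBIC)
o=np.hstack([c('wrist',200,60,200,240,2.5),cv2.resize(load('scene')['im'],(300,225)).copy() if 0 else np.vstack([c('scene',360,110,60,60,5)]*2)]);cv2.imwrite('pics/l.png',o[:,:,::-1])"
```

```text
t: 29.85
tool_pos: [0.418, -0.329, 0.0831]
orientation: [-0.001, 3.141, -0.001]
force: [0.6, -0.2, 0.9]
opening: 0.0648
t: 30.85
tool_pos: [0.4642, -0.3283, 0.2161]
orientation: [-0.001, 3.141, -0.001]
force: [0.4, -0.1, -0.2]
opening: 0.0649
t 30.85 pos [ 0.4642 -0.3283  0.2161] F [ 0.4 -0.1 -0.2] open 64.9 shift [ 45.9  -0.8 147.9] twist [-0.0009  0.0008  0.0009]
{'vertical_fov': 65.70646984690485, 'cx': 323.5247176809072, 'cy': 238.2093870561505}
{'vertical_fov': 46.81636649334489, 'cx': 331.97160810055453, 'cy': 253.0520647569743}
{'vertical_fov': 47.695313189382055, 'cx': 323.5500733960395, 'cy': 244.64769898933343}
```

View pics/l.png

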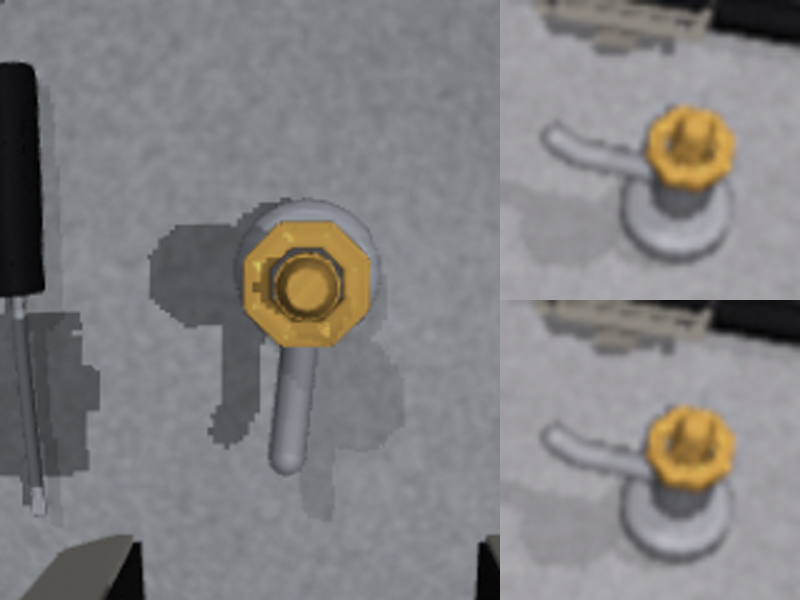

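Wrist and scene views both show the nut over the shank, lying on the flange (wrist crop (307,285)). I'll check its height and level by depth, check that the hook is lying down, then hand in.

```bash
python3 -c "
from h import *
g=lambda a,b:(200+a/2.5,60+b/2.5)
print('nut top z',[dep('wrist',*g(*p))[2].round(4) for p in((257,285),(357,285),(307,236),(307,336),(275,250),(340,320))])
b=[proj('scene',p) for p in((.34,.259,.018),(.434,.259,.025),(.468,.259,.027))];print('hook',[dep('scene',*p).round(3).tolist() for p in b])
a=load('top')['im'];print([a[int(proj('top',p)[1]),int(proj('top',p)[0])].tolist() for p in((.34,.259,.018),(.434,.259,.025),(.468,.259,.027))])
robot.close_job()"
```

```text
nut top z [np.float64(0.0746), np.float64(0.0761), np.float64(0.0768), np.float64(0.0753), np.float64(0.0773), np.float64(0.0749)]
hook [[0.34, 0.259, 0.02], [0.434, 0.259, 0.029], [0.468, 0.259, 0.03]]
[[148, 101, 57], [160, 110, 64], [167, 114, 63]]
the job is handed in; nothing more can be done
```

The nut now sits on the tap's flange, over the shank, and the job is handed in at about 31 s of the 72 s allowed.

- **Drawing the nut out:** I gripped the hooked rod and took it in under the guard's lower rail until the blade touched the door. The largest force I read there was about 3.5 N. I lowered the blade behind the nut and drew the nut out to about 90 mm in front of the guard's front rail.
- **Laying the rod down:** The rod lies on the counter near (0.43, 0.26). The camera depth on its handle reads 2 to 4 mm above the expected height.
- **Fitting the nut:** I slipped the nut over the upturned shank with no noticeable resistance and released it.

**Last checks:**
- The nut's top face reads 74.6 to 77.3 mm above the counter, against 75 mm expected. The spread looks like depth noise, and the pictures show the nut level and centred.
- I measured the tap's shank at nearly the same place before each approach. I did not measure it again after releasing the nut.
- I did not measure the cap, the seal or the other objects at the end. The arm's path kept clear of them, and I saw no sign that any had moved.
- I read forces only at the end of each one-second move, so a brief higher peak in between would not have shown.

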